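# Dispense the small burnishing balls from a turret shaker

### The job

Empty the three small steel balls from the tilting ball dispenser into the tray under it, and keep the large ball inside. The knob on top sets which hole of the hidden turret plate lies under the opening: fully anticlockwise (seen from above), against its stop, is the small hole that only the small balls pass. Then crank the drum over to tip them out, bring the drum back fully upright and let go, without disturbing the things lying round about.

Things in the scene. Friction and masses are not known exactly. Their poses are not given: they have to be found in the camera images.
- dispenser: Fixed stand: grey base plate 182 x 132 x 8 mm with an open steel tray on it and two cheeks (44 mm wide, 8 thick, at y = +-54 mm) carrying a drum on a level axle. Origin on the worktop under the drum's middle; x to the back, y along the axle to the left, z up. It cannot move.
- axle (a point): Middle of the axle and of the drum, 130 mm above the stand's origin; the axle runs along the stand's y. Upright, the drum is a plain aluminium cylinder 88 mm across, from 42 mm below to 33 mm above this point, with a flat top plate. A hand wheel 116 mm across sits on the axle's left end, 70 to 76 mm to the left.
- drum (a joint): Tilt of drum, wheel and pin on the axle (rad): 0 = upright, at a stop; grows as the drum's top goes to the front (the stand's -x) and down; far stop at 2.9. Stays where it is left (friction 0.25 N m, 5 N at the pin). The balls run out once it is tipped well past level, surely at 2.6 to 2.8, within a second.
- knob_axis (a point): Point on the axis of the round dark knob on the drum's top plate, at a good height to grip: 56 mm above the axle when upright. Knob 24 mm across, 30 high; this point is 12 mm below its top and 23 mm above the plate. The point's axes belong to the drum: they do not turn with the knob, whose angle cannot be read.
- opening (a point): Centre of the round 29 mm opening in the drum's top plate, 26 mm in front of the knob's axis when upright; under it lie the turret plate and the bore that holds the balls.
- turret_axis (a point): Point on the knob's axis at the hidden turret plate (27 mm above the axle), which the knob turns (friction 0.06 N m). Hard stops 2.9 rad apart: anticlockwise from above = 21 mm hole under the opening's front part (within 0.15 rad is enough), clockwise = 29 mm hole, passes every ball; between, shut. Starts 1.2 to 2.1 rad short of the anticlockwise stop, which is found by feel.
- crank_pin (a point): Middle of the crank pin's grip: steel pin 12 mm thick, parallel to the axle, 98 mm left of the drum's middle (free from 76 to 119 mm, then an 18 mm collar), 50 mm from the axle's line. At tilt t it stands t - 1.047 rad from straight up, counted towards the front: upright 43 mm behind and 25 mm above the axle, then over the top, forward and down.
- tray (a point): Centre of the floor of the open catch tray, 12.5 mm above the worktop. Inside 164 x 90 mm (x by y of the dispenser), walls up to 42 mm above the worktop.
- ball_small_1_center (a point): Centre of a steel ball 15 mm across, in the drum's bore at the start.
- ball_small_2_center (a point): Centre of another steel ball 15 mm across, in the drum's bore at the start.
- ball_small_3_center (a point): Centre of a third steel ball 15 mm across, in the drum's bore at the start.
- ball_large_center (a point): Centre of the steel ball 25 mm across, at the bottom of the bore under the small ones; it must stay in the drum.
- loupe: Grey folding loupe lying right of the dispenser, 24 x 59 x 13 mm; bystander.
- brass_pot_1: Small brass pot with lid, 30 mm across, 44 mm high, left of the dispenser; bystander.
- tweezers_a: Steel tweezers 157 mm long, lying left of the dispenser; bystander.
- brass_pot_0: Small copper-coloured pot with lid, 34 mm across, 38 mm high, behind the dispenser; bystander.

How it is judged:
At the end, for the whole second after the job is handed in: All three small balls lie in the tray under the drum; the large ball is still inside the drum; the drum is back upright (tilt under 0.12 rad) and at rest (x of ball_small_1_center in the frame of tray between -0.088 and 0.088 m and y of ball_small_1_center in the frame of tray between -0.051 and 0.051 m and z of each of ball_small_1_center, ball_small_2_center, ball_small_3_center in the frame of tray below 0.03 m and x of ball_small_2_center in the frame of tray between -0.088 and 0.088 m and y of ball_small_2_center in the frame of tray between -0.051 and 0.051 m and x of ball_small_3_center in the frame of tray between -0.088 and 0.088 m and y of ball_small_3_center in the frame of tray between -0.051 and 0.051 m and distance between ball_large_center and dispenser above 0.075 m and horizontal distance between ball_large_center and dispenser below 0.045 m and value of joint drum below 0.12 rad and velocity of joint drum between -0.1 and 0.1 rad/s); the robot touches nothing.
It fails at once if the large ball leaves the drum (height (world z) of ball_large_center below 0.06 m).
It fails at once if a bystander (loupe, pot, tweezers) is moved by more than 4 cm (distance of any of loupe, brass_pot_1, tweezers_a, brass_pot_0 from where it was at the start of the episode above 0.04 m).
It also fails if it takes over 72 s, if anything falls off the work surface, if the arm or the gripper's body presses on something with over 40 N, if the wrist force passes 120 N, or if a joint passes its speed limit or range.

### The arm

A 6-joint arm with a two-finger parallel gripper is mounted at the origin on a cart in front of the work surface, level with it; the furniture and walls round the work are solid. World frame = base frame: x ahead of the robot, y to its left, z up, the work surface at z = 0. Lengths are in m, angles in rad, forces in N, time in s.
With the tool pointing down it reaches from about 0.275 to 0.875 m from the base axis. Payload 12.5 kg.
Tool frame: the origin (TCP) lies at the very end of the fingers, on their centre line; the grasp point (between the pads) lies 19 mm behind it; z points along the fingers, y is the line along which they close (so a half turn about z gives the same grasp; the last joint's range is limited). The gripper opens to 85 mm and grips with 20 to 120 N. Pads are 22 mm wide; open, the fingers measure 114 mm over their backs; the gripper's body (76 mm by 85 mm) begins 54 mm behind the grasp point. The pads swing forward as they close: fully open they stand 13 mm farther back than shut.
Start: joints at [1.112, 0.351, 1.652, -0, 1.139, -0.085], TCP at [0.201, 0.512, 0.231] pointing down, gripper open.
Joint ranges: [-2.75, 2.75], [-0.79, 2.1], [0.01, 2.65], [-1.57, 4.71], [0.07, 3.14], [-2.87, 2.87]. Speed limits (rad/s): [2.22, 2.22, 2.79, 3.14, 3.14, 3.14].

### API

Orientations are given as a 3x3 rotation matrix whose columns are the frame's x, y, z axes.
In Python, from workcell import monitor, viewer, order gives the robot as it stands.
- The arm moves only by the tool send_rows, never from a script. Its argument "commands" is one flat list of numbers, 7 for each row, row after row: the turn, a rotation vector about the world's x, y, z as a fraction of full scale, then the shift along the world's x, y, z as a fraction of full scale, then the gripper's target within -1 to 1 (fully open at 1, half-way at 0, shut at -1). A call has 1 to 12 rows; each row is the pose to reach, as a shift and turn from the pose commanded when the call began; what a row does not reach only later rows make up. Full scale, the value 1, is 0.08 m for a shift and 1.5 rad for a turn. A row lasts 1/12 s, in which the tool goes at most 41.7 mm and 7.16 degrees, less where a joint would pass 70% of its speed; a pose out of reach is approached as far as the arm can. A call with a number of a shift or a turn outside -1 to 1 is refused whole. A call with a gripper value outside its range is refused whole. The fingers move at their own pace and stop on an object; "force" is the grip in N (left out, the last holds). Time passes only in rows, so rows that repeat a pose let the fingers close. It gives the time, the measured TCP pose, the force, the opening and the grip force at its end, in the units of the state.
- monitor.get_obs(): the state, without advancing time (a new reading comes with each control period).
- viewer.read_camera(name): name is "scene" or "top"; returns a dict with "img" (420x560x3 uint8, red, green, blue), "depth" (420x560 float32, m along the optical axis (not along the pixel's ray), 0 where there is no reading), "fovy" (degrees; the focal length in pixels is half the picture's height over the tangent of half this angle, whatever the lens; pixels are square), "cx", "cy" (the principal point, pixels), "k1" (the pictures are not rectified: a ray, as slopes to the right and down, at radius r is drawn at 1 + k1 r^2 times it, then the intrinsics apply), "world_to_cam" (4x4, takes a point from world to camera coordinates). Camera axes: x right, y down, z forward; pixel columns grow to the right and rows downward; lengths in m; the calibration is good to about 2 mm. A picture is of the moment at which its call begins.
- order.hand_in(): hands the job in; it is judged then, once.
The state is a dict: "t": time; "q": joint angles; "qvel": joint speeds; "tau": joint torques, N m; "eef_pos": TCP position; "eef_rot": TCP orientation; "contact_force": force on the tool from outside, world axes, zero at the start; "moment": the same for the moment, N m; "finger_gap": finger opening in m; "finger_force": force on a finger pad.
Only numpy, scipy, OpenCV 4.12 (cv2) and the standard library are available. Lean on these libraries where they do the work, as an engineer would, in place of code of your own. Each camera call takes 0.05 s, during which the arm holds its last target. There are 200 camera calls.

## Working session

There is one attempt and no reset: what is moved stays moved. The work goes in short steps, Python scripts to look and compute and a tool call to move; the robot and the scene stay as the last step left them, time stands still between calls to the robot, and variables do not carry over. Pictures are saved under pics/ and viewed, at most 10 in all, crops included, and the job is handed in when it is done.

Besides the shell and the picture viewer there is one more tool, called after "Call:" by a JSON object that holds its "fn" and its "kwargs". send_rows: Moves the arm, as the interface text tells. Its arguments: {"type":"object","properties":{"commands":{"type":"array"},"force":{"type":"number"}},"required":["commands"]}

```bash
mkdir -p pics; cat > h.py <<'E'
import numpy as np, cv2
from workcell import monitor, viewer, order
def cam(n):
    c=viewer.read_camera(n); f=210/np.tan(np.radians(c['fovy'])/2)
    c['K']=np.array([[f,0,c['cx']],[0,f,c['cy']],[0,0,1]]); c['D']=np.array([c['k1'],0,0,0.]); return c
def world(c,uv,d=None):
    uv=np.array(uv,float).reshape(-1,2)
    s=cv2.undistortPoints(uv[:,None],c['K'],c['D'])[:,0]
    if d is None: d=c['depth'][uv[:,1].astype(int),uv[:,0].astype(int)]
    p=np.c_[s*np.reshape(d,(-1,1)),np.reshape(d,(-1,1))*np.ones((len(s),1))]
    T=np.linalg.inv(c['world_to_cam']); return p@T[:3,:3].T+T[:3,3]
def proj(c,P):
    T=c['world_to_cam']; P=np.atleast_2d(P)@T[:3,:3].T+T[:3,3]
    return cv2.projectPoints(P,np.zeros(3),np.zeros(3),c['K'],c['D'])[0][:,0]
def cloud(c):
    v,u=np.nonzero(c['depth']>0); return world(c,np.c_[u,v]),u,v
E
python3 - <<'E'
from h import *
for n in('scene','top'):
    c=cam(n); cv2.imwrite(f'pics/{n}0.png',cv2.resize(c['img'][...,::-1],(784,588)))
    np.save(f'{n}.npy',c,allow_pickle=True)
    print(n,np.linalg.inv(c['world_to_cam'])[:3].round(3).tolist())
o=monitor.get_obs();print(o)
E
```

```text
scene [[0.673, -0.448, 0.589, 0.094], [-0.74, -0.387, 0.55, -0.76], [-0.019, -0.806, -0.592, 0.658]]
top [[0.007, -0.99, 0.143, 0.486], [-1.0, -0.01, -0.016, -0.266], [0.017, -0.143, -0.99, 0.972]]
{'t': 0.1, 'q': array([ 1.11240927e+00,  3.51189351e-01,  1.65235869e+00, -6.99329952e-06,
        1.13909641e+00, -8.46057926e-02]), 'qvel': array([ 0.0002131 ,  0.00041417, -0.0028777 ,  0.0008739 , -0.00094097,
       -0.00039039]), 'tau': array([-1.00874808e-03, -5.06836438e+01, -2.91873461e+01, -9.13244230e-05,
        2.58534390e-03,  8.56344627e-06]), 'eef_pos': array([0.20067487, 0.51176463, 0.23080896]), 'eef_rot': array([[-9.30954370e-01,  3.65135247e-01, -4.59724660e-04],
       [ 3.65135527e-01,  9.30953893e-01, -9.46024095e-04],
       [ 8.25557201e-05, -1.04856707e-03, -9.99999447e-01]]), 'contact_force': array([-0.54012841, -0.3540922 ,  0.30566293]), 'moment': array([0.01771175, 0.02361084, 0.03034382]), 'finger_force': 0.0, 'finger_gap': 0.08513593369123332}
```

View pics/scene0.png

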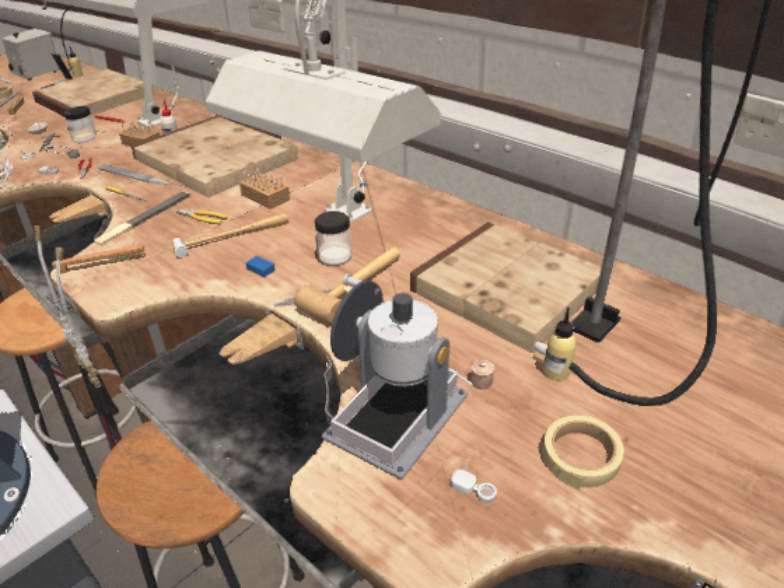

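View pics/top0.png

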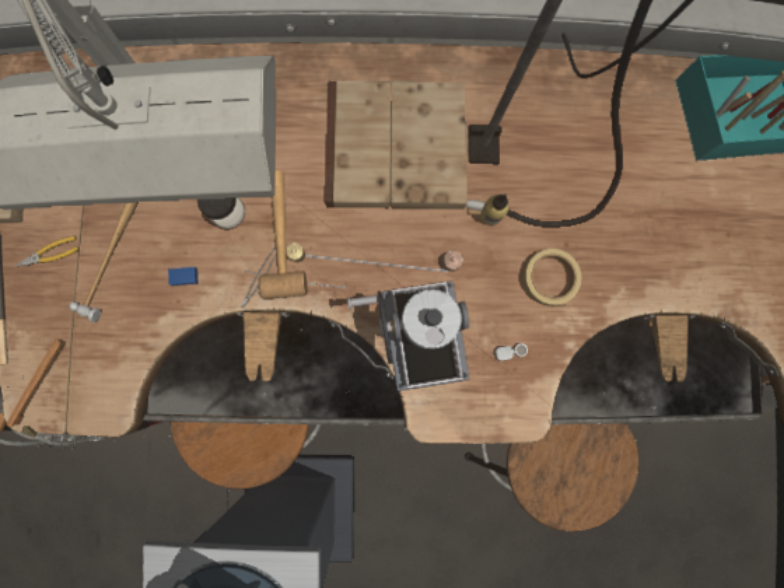

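The scene view shows the dispenser upright, with the drum at about (400,340), the knob at (402,305), and the loupe to its right. The top view has the knob at (432,316), the crank pin sticking out left at (362,301), a pot behind at (453,260), and a pot and tweezers at (295,252) and (255,285).

```bash
python3 - <<'E'
from h import *
t=np.load('top.npy',allow_pickle=True).item(); s=np.load('scene.npy',allow_pickle=True).item()
L=lambda c,p: world(c,np.array(p)/1.4).round(4).tolist()
print('top knob,pin a,b,pot back,potL,loupe', L(t,[[432,316],[372,300],[352,302],[453,260],[295,252],[515,352]]))
P,u,v=cloud(t)
c0=world(t,[np.array([432,316])/1.4])[0][:2]
m=(np.hypot(*(P[:,:2]-c0).T)<.16)
Q=P[m]
for lo,hi in((.16,.168),(.155,.175),(.18,.205),(.0355,.046),(.115,.18)):
    q=Q[(Q[:,2]>lo)&(Q[:,2]<hi)]; print(lo,hi,len(q),q.min(0).round(3),q.max(0).round(3),np.median(q,0).round(4))
q=Q[(Q[:,2]>.157)&(Q[:,2]<.17)]; 
print('top plate circle',cv2.minEnclosingCircle(q[:,:2].astype(np.float32)))
q=Q[(Q[:,2]>.183)&(Q[:,2]<.21)]; print('knob circle',cv2.minEnclosingCircle(q[:,:2].astype(np.float32)),q[:,2].mean())
q=Q[(Q[:,2]>.034)&(Q[:,2]<.047)]; print('tray rect',cv2.minAreaRect(q[:,:2].astype(np.float32)))
q=Q[(Q[:,2]>.004)&(Q[:,2]<.05)]; print('base rect',cv2.minAreaRect(q[:,:2].astype(np.float32)))
# scene knob
P2,_,_=cloud(s)
q=P2[(np.hypot(*(P2[:,:2]-c0).T)<.06)&(P2[:,2]>.183)&(P2[:,2]<.21)];print('scene knob',cv2.minEnclosingCircle(q[:,:2].astype(np.float32)),q[:,2].max())
cv2.imwrite('pics/t1.png',cv2.resize(t['img'][160:300,220:420,::-1],(800,560),interpolation=cv2.INTER_CUBIC))
E
```

```text
top knob,pin a,b,pot back,potL,loupe [[0.5514, -0.3405, 0.1968], [0.578, -0.2523, 0.1616], [0.575, -0.2217, 0.1585], [0.6653, -0.3939, 0.037], [0.6767, -0.112, 0.038], [0.5029, -0.5098, 0.0067]]
0.16 0.168 1232 [ 0.49  -0.387  0.16 ] [ 0.595 -0.215  0.168] [ 0.5559 -0.3363  0.1634]
0.155 0.175 1411 [ 0.488 -0.397  0.155] [ 0.595 -0.214  0.174] [ 0.5553 -0.3362  0.1631]
0.18 0.205 205 [ 0.512 -0.356  0.18 ] [ 0.57  -0.266  0.202] [ 0.5488 -0.3351  0.1962]
0.0355 0.046 309 [ 0.443 -0.407  0.036] [ 0.672 -0.285  0.046] [ 0.5073 -0.3443  0.0421]
0.115 0.18 1755 [ 0.483 -0.405  0.115] [ 0.595 -0.214  0.18 ] [ 0.5513 -0.333   0.1627]
top plate circle ((0.5642076730728149, -0.3008374869823456), 0.08873262256383896)
knob circle ((0.5450893640518188, -0.3087712824344635), 0.04774552956223488) 0.19359527541768876
tray rect ((0.5612137317657471, -0.3453761637210846), (0.23540593683719635, 0.11733531206846237), 1.8882136344909668)
base rect ((0.5692748427391052, -0.3537989556789398), (0.3082633912563324, 0.26184919476509094), 41.66718292236328)
scene knob ((0.5503321886062622, -0.3455243706703186), 0.013510987162590027) 0.2009738640795774
```

View pics/t1.png

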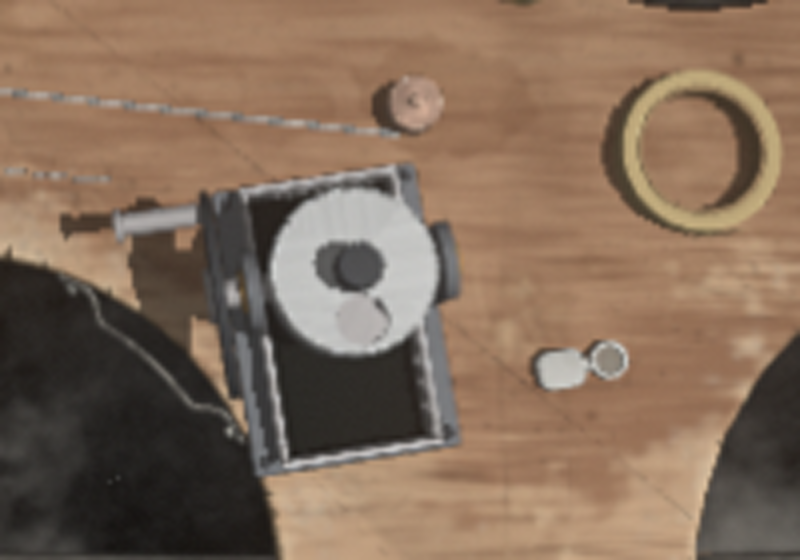

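The crop shows the stand turned by about 10°. The base's front corners are at crop (258,473) and (460,440), its back right corner at (412,168), the knob top at (357,265), the plate centre at (355,272), and the pin from (120,222) to (197,212).

```bash
cat >> h.py <<'E'
def S(pose,p): 
    x,y,a=pose; p=np.atleast_2d(p); c,s=np.cos(a),np.sin(a)
    return np.c_[x+c*p[:,0]-s*p[:,1], y+s*p[:,0]+c*p[:,1], p[:,2]]
E
python3 - <<'E'
from h import *
from scipy.optimize import least_squares
t=np.load('top.npy',allow_pickle=True).item(); s=np.load('scene.npy',allow_pickle=True).item()
M=np.array([[-.091,.066,.008],[-.091,-.066,.008],[.091,-.066,.008],[0,0,.163],[0,0,.198],[-.026,0,.163],[.043,.119,.155]])
px=np.array([[258,473],[460,440],[414,168],[355,272],[357,265],[362,320],[117,224]])/4+[220,160]
for fixed in (1,0):
  def r(p):
    m=M.copy()
    if not fixed: m[:3,0]+=p[3]
    return (proj(t,S(p[:3],m))-px).ravel()
  o=least_squares(r,[.55,-.34,.15,0],loss='soft_l1');print(o.x.round(4),r(o.x).round(1).reshape(-1,2).tolist())
# edge slopes
w=[world(t,[px[i]],.0+((np.r_[S(o.x[:3],M[i])[0],1]@t['world_to_cam'].T)[2]))[0] for i in range(3)]
print(np.arctan2(-(w[1]-w[0])[0]*-1,-(w[1]-w[0])[1])*1, np.arctan2(*(w[2]-w[1])[[1,0]]),np.linalg.norm(w[1]-w[0]),np.linalg.norm(w[2]-w[1]))
p=o.x[:3]
for c,n in((s,'s'),(t,'t')):
  im=c['img'][...,::-1].copy();z=3
  q=proj(c,S(p,np.r_[M,[[.043,.098,.155],[-.091,.066,.008],[.091,.066,.008]]]))
  o0=(q.mean(0)-[130,90]).astype(int); im=cv2.resize(im[o0[1]:o0[1]+190,o0[0]:o0[0]+265],None,fx=z,fy=z)
  for a in q: cv2.circle(im,tuple(int(k) for k in (a-o0+.5)*z),3,(0,0,255),-1)
  cv2.imwrite(f'pics/chk_{n}.png',im)
E
```

```text
[ 0.5479 -0.3442  0.1428  0.    ] [[-2.6, -5.3], [-1.1, -4.4], [-0.4, -7.3], [0.0, 0.7], [1.2, 1.1], [0.0, 0.8], [1.6, 0.6]]
[ 0.5501 -0.3433  0.1582 -0.016 ] [[-1.4, 0.6], [0.1, 0.6], [-0.3, -2.3], [-0.4, -0.3], [0.7, 0.1], [-0.2, -0.2], [1.0, 0.4]]
0.16321556073101834 0.15892434792510218 0.12864659471695733 0.17485518205887463
```

View pics/chk_s.png

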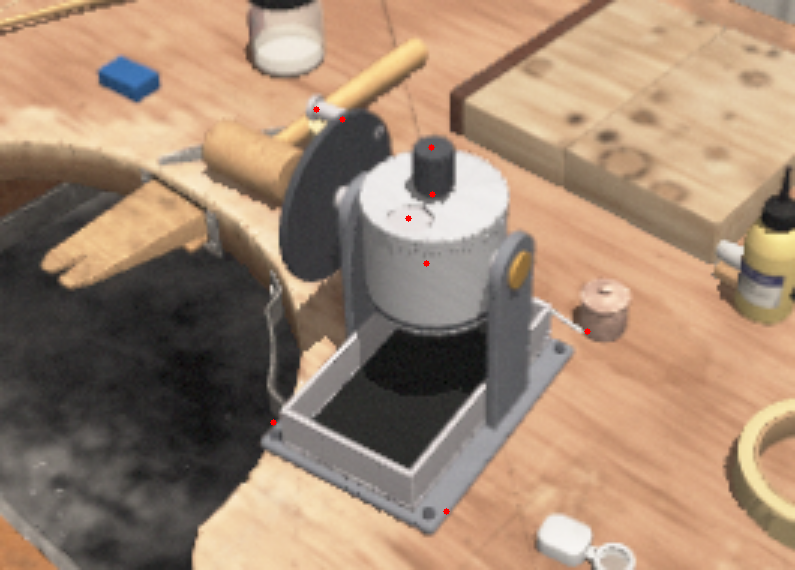

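Stand pose: x 0.550, y -0.343, yaw about 0.158 rad. Moving over to the knob now, high up.

Call:
{"fn": "send_rows", "kwargs": {"commands": [0, 0, -0.18, 0.4, -0.97, 1, 0.4, 0, 0, -0.18, 0.4, -0.97, 1, 0.4, 0, 0, -0.18, 0.4, -0.97, 1, 0.4]}}

```text
t: 0.35
eef_pos: [0.2331, 0.433, 0.3125]
eef_rot: [[-0.796, 0.606, -0.0], [0.606, 0.796, -0.001], [-0.0, -0.0, -1.0]]
contact_force: [-0.3, 1.1, 1.7]
finger_gap: 0.0599
finger_force: 0.0
```

Call:
{"fn": "send_rows", "kwargs": {"commands": [0, 0, -0.18, 0.4, -0.97, 0, 0.4, 0, 0, -0.18, 0.4, -0.97, 0, 0.4, 0, 0, -0.18, 0.4, -0.97, 0, 0.4]}}

```text
t: 0.6
eef_pos: [0.2662, 0.3524, 0.3115]
eef_rot: [[-0.602, 0.798, 0.001], [0.798, 0.602, -0.001], [-0.001, -0.0, -1.0]]
contact_force: [-0.4, -0.0, 0.5]
finger_gap: 0.0598
finger_force: 0.0
```

Call:
{"fn": "send_rows", "kwargs": {"commands": [0, 0, -0.18, 0.4, -0.97, 0, 0.4, 0, 0, -0.18, 0.4, -0.97, 0, 0.4, 0, 0, -0.18, 0.4, -0.97, 0, 0.4]}}

```text
t: 0.85
eef_pos: [0.2983, 0.275, 0.3111]
eef_rot: [[-0.367, 0.93, 0.0], [0.93, 0.367, -0.002], [-0.002, -0.0, -1.0]]
contact_force: [1.2, -0.3, 0.5]
finger_gap: 0.0598
finger_force: 0.0
```

Call:
{"fn": "send_rows", "kwargs": {"commands": [0, 0, -0.18, 0.4, -0.97, 0, 0.4, 0, 0, -0.18, 0.4, -0.97, 0, 0.4, 0, 0, -0.18, 0.4, -0.97, 0, 0.4]}}

```text
t: 1.1
eef_pos: [0.3305, 0.1973, 0.3112]
eef_rot: [[-0.105, 0.994, 0.0], [0.994, 0.105, -0.001], [-0.002, 0.0, -1.0]]
contact_force: [0.1, 0.1, -0.2]
finger_gap: 0.0595
finger_force: 0.0
```

Call:
{"fn": "send_rows", "kwargs": {"commands": [0, 0, -0.18, 0.4, -0.97, 0, 0.4, 0, 0, -0.18, 0.4, -0.97, 0, 0.4, 0, 0, -0.18, 0.4, -0.97, 0, 0.4]}}

```text
t: 1.35
eef_pos: [0.3626, 0.1196, 0.3112]
eef_rot: [[0.164, 0.986, 0.0], [0.986, -0.164, -0.001], [-0.001, 0.001, -1.0]]
contact_force: [0.6, 0.5, 0.2]
finger_gap: 0.0599
finger_force: 0.0
```

Call:
{"fn": "send_rows", "kwargs": {"commands": [0, 0, -0.18, 0.4, -0.97, 0, 0.4, 0, 0, -0.18, 0.4, -0.97, 0, 0.4, 0, 0, -0.18, 0.4, -0.97, 0, 0.4]}}

```text
t: 1.6
eef_pos: [0.3946, 0.0422, 0.3111]
eef_rot: [[0.42, 0.907, 0.0], [0.907, -0.42, -0.001], [-0.001, 0.001, -1.0]]
contact_force: [-0.0, 1.2, 0.4]
finger_gap: 0.0602
finger_force: 0.0
```

Call:
{"fn": "send_rows", "kwargs": {"commands": [0, 0, -0.18, 0.4, -0.97, 0, 0.4, 0, 0, -0.18, 0.4, -0.97, 0, 0.4, 0, 0, -0.18, 0.4, -0.97, 0, 0.4]}}

```text
t: 1.85
eef_pos: [0.4266, -0.035, 0.311]
eef_rot: [[0.646, 0.763, 0.0], [0.763, -0.646, -0.001], [-0.001, 0.001, -1.0]]
contact_force: [-0.1, 0.9, -0.3]
finger_gap: 0.0594
finger_force: 0.0
```

Call:
{"fn": "send_rows", "kwargs": {"commands": [0, 0, -0.18, 0.4, -0.97, 0, 0.4, 0, 0, -0.18, 0.4, -0.97, 0, 0.4, 0, 0, -0.18, 0.4, -0.97, 0, 0.4]}}

```text
t: 2.1
eef_pos: [0.4586, -0.1124, 0.3108]
eef_rot: [[0.826, 0.564, 0.0], [0.564, -0.826, -0.001], [-0.001, 0.001, -1.0]]
contact_force: [-0.8, 0.3, -0.5]
finger_gap: 0.0598
finger_force: 0.0
```

Call:
{"fn": "send_rows", "kwargs": {"commands": [0, 0, -0.18, 0.4, -0.97, 0, 0.4, 0, 0, -0.18, 0.4, -0.97, 0, 0.4, 0, 0, -0.18, 0.4, -0.97, 0, 0.4]}}

```text
t: 2.35
eef_pos: [0.4906, -0.19, 0.3104]
eef_rot: [[0.946, 0.324, -0.0], [0.324, -0.946, -0.001], [-0.0, 0.001, -1.0]]
contact_force: [0.6, -0.1, -0.8]
finger_gap: 0.0601
finger_force: 0.0
```

Call:
{"fn": "send_rows", "kwargs": {"commands": [0, 0, -0.18, 0.4, -0.97, 0, 0.4, 0, 0, -0.18, 0.4, -0.97, 0, 0.4, 0, 0, -0.18, 0.4, -0.97, 0, 0.4]}}

```text
t: 2.6
eef_pos: [0.5224, -0.2675, 0.3099]
eef_rot: [[0.998, 0.06, -0.001], [0.06, -0.998, -0.0], [-0.001, 0.0, -1.0]]
contact_force: [0.8, -1.3, -0.3]
finger_gap: 0.0596
finger_force: 0.0
```

Call:
{"fn": "send_rows", "kwargs": {"commands": [0, 0, -0.18, 0.4, -0.97, 0, 0.4, 0, 0, -0.18, 0.4, -0.97, 0, 0.4, 0, 0, -0.18, 0.4, -0.97, 0, 0.4]}}

```text
t: 2.85
eef_pos: [0.5542, -0.3449, 0.3092]
eef_rot: [[0.978, -0.208, -0.001], [-0.208, -0.978, 0.0], [-0.001, 0.0, -1.0]]
contact_force: [1.1, 0.1, -0.8]
finger_gap: 0.0596
finger_force: 0.0
```

```bash
python3 -c "
from h import *
print(monitor.get_obs()['q'].round(3))"
```

```text
[-6.280e-01  4.850e-01  1.259e+00 -1.000e-03  1.399e+00  1.153e+00]
```

Call:
{"fn": "send_rows", "kwargs": {"commands": [0, 0, 0, -0.05, 0.025, -1, 0.4, 0, 0, 0, -0.05, 0.025, -1, 0.4, 0, 0, 0, -0.05, 0.025, -1, 0.4]}}

```text
t: 3.1
eef_pos: [0.5465, -0.3363, 0.2235]
eef_rot: [[0.98, -0.199, -0.01], [-0.199, -0.98, 0.008], [-0.011, -0.005, -1.0]]
contact_force: [-0.2, 1.6, -0.6]
finger_gap: 0.0598
finger_force: 0.0
```

Call:
{"fn": "send_rows", "kwargs": {"commands": [0, 0, 0, 0, 0, -0.2, 0.4, 0, 0, 0, 0, 0, -0.4, 0.4, 0, 0, 0, 0, 0, -0.6, 0.4, 0, 0, 0, 0, 0, -0.76, 0.4, 0, 0, 0, 0, 0, -0.76, 0.4]}}

```text
t: 3.52
eef_pos: [0.5487, -0.3384, 0.1692]
eef_rot: [[0.98, -0.199, -0.002], [-0.199, -0.98, 0.002], [-0.003, -0.001, -1.0]]
contact_force: [-0.2, -0.1, -0.4]
finger_gap: 0.0599
finger_force: 0.0
```

Call:
{"fn": "send_rows", "kwargs": {"commands": [0, 0, 0, 0, 0, 0, -1, 0, 0, 0, 0, 0, 0, -1, 0, 0, 0, 0, 0, 0, -1, 0, 0, 0, 0, 0, 0, -1, 0, 0, 0, 0, 0, 0, -1, 0, 0, 0, 0, 0, 0, -1], "force": 30}}

```text
t: 4.02
eef_pos: [0.549, -0.3424, 0.1726]
eef_rot: [[0.98, -0.201, 0.002], [-0.201, -0.979, -0.006], [0.003, 0.005, -1.0]]
contact_force: [-3.2, -13.0, 2.0]
finger_gap: 0.0235
finger_force: 31.2
```

```bash
python3 -c "
from h import *
c=cam('scene');cv2.imwrite('pics/s2.png',cv2.resize(c['img'][150:350,180:440,::-1],(780,600)))
o=monitor.get_obs();print(o['contact_force'],o['moment'],o['finger_gap'],o['finger_force'],o['eef_pos'])"
```

```text
[ -2.92913335 -14.06891342   2.46573073] [-2.00285634  0.4899217  -0.06785678] 0.02268955037141028 31.224897801876068 [ 0.54898137 -0.34247824  0.1726414 ]
```

View pics/s2.png

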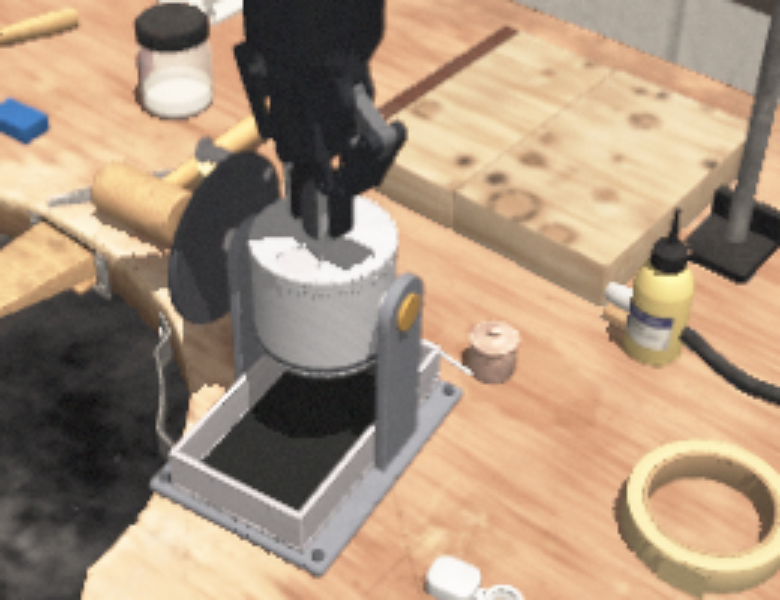

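The fingers hold the knob (image (325,215)). There is a 14 N side force, so I'll ease the command 2 mm towards -y and start turning anticlockwise.

Call:
{"fn": "send_rows", "kwargs": {"commands": [0, 0, 0, 0, -0.025, 0, -1, 0, 0, 0.05, 0, -0.025, 0, -1, 0, 0, 0.1, 0, -0.025, 0, -1, 0, 0, 0.15, 0, -0.025, 0, -1, 0, 0, 0.2, 0, -0.025, 0, -1, 0, 0, 0.25, 0, -0.025, 0, -1, 0, 0, 0.3, 0, -0.025, 0, -1, 0, 0, 0.35, 0, -0.025, 0, -1, 0, 0, 0.4, 0, -0.025, 0, -1, 0, 0, 0.45, 0, -0.025, 0, -1, 0, 0, 0.5, 0, -0.025, 0, -1, 0, 0, 0.5, 0, -0.025, 0, -1]}}

```text
t: 5.07
eef_pos: [0.5492, -0.3443, 0.1727]
eef_rot: [[0.852, 0.524, 0.003], [0.524, -0.851, -0.006], [-0.0, 0.006, -1.0]]
contact_force: [-1.3, -12.6, 2.4]
finger_gap: 0.023
finger_force: 31.3
```

```bash
python3 -c "
from h import *
o=monitor.get_obs();print(o['contact_force'],o['moment'],o['finger_gap'],o['finger_force'],o['eef_pos'],o['q'],np.arctan2(o['eef_rot'][1,0],o['eef_rot'][0,0]))"
```

```text
[ -1.34248892 -12.57302171   2.40872153] [-1.88033201  0.32119242 -0.01158515] 0.02301106230721705 31.253397166728973 [ 0.5492158  -0.34433578  0.17265927] [-0.63065314  0.58453922  1.4374837  -0.00312461  1.11397711  0.38958357] 0.5519285385301176
```

Call:
{"fn": "send_rows", "kwargs": {"commands": [0, 0, 0, 0, -0.04, 0, -1, 0, 0, 0.05, 0, -0.04, 0, -1, 0, 0, 0.1, 0, -0.04, 0, -1, 0, 0, 0.15, 0, -0.04, 0, -1, 0, 0, 0.2, 0, -0.04, 0, -1, 0, 0, 0.25, 0, -0.04, 0, -1, 0, 0, 0.3, 0, -0.04, 0, -1, 0, 0, 0.3, 0, -0.04, 0, -1]}}

```text
t: 5.73
eef_pos: [0.5498, -0.3454, 0.1726]
eef_rot: [[0.539, 0.842, 0.003], [0.842, -0.539, -0.002], [-0.0, 0.004, -1.0]]
contact_force: [1.5, -0.6, 6.5]
finger_gap: 0.0231
finger_force: 31.7
```

```bash
cat > st.py <<'E'
from h import *
o=monitor.get_obs();print(o['t'],'F',o['contact_force'].round(1),'M',o['moment'].round(3),'gap',o['finger_gap'].round(4),'ff',round(o['finger_force'],1),'p',o['eef_pos'].round(4),'q',o['q'].round(3),'yaw',np.arctan2(o['eef_rot'][1,0],o['eef_rot'][0,0]).round(3))
E
python3 st.py
```

```text
Traceback (most recent call last):
  File "st.py", line 2, in <module>
    o=monitor.get_obs();print(o['t'],'F',o['contact_force'].round(1),'M',o['moment'].round(3),'gap',o['finger_gap'].round(4),'ff',round(o['finger_force'],1),'p',o['eef_pos'].round(4),'q',o['q'].round(3),'yaw',np.arctan2(o['eef_rot'][1,0],o['eef_rot'][0,0]).round(3))
                                                                                                    ^^^^^^^^^^^^^^^^^^^^^
AttributeError: 'float' object has no attribute 'round'
```

```bash
sed -i "s/o\['finger_gap'\].round(4)/round(o['finger_gap'],4)/" st.py; python3 st.py
```

```text
5.7333 F [ 1.5 -0.6  6.5] M [-0.006 -0.148  0.072] gap 0.0231 ff 31.7 p [ 0.5498 -0.3454  0.1726] q [-0.633  0.587  1.433  0.     1.117 -0.063] yaw 1.001
```

Call:
{"fn": "send_rows", "kwargs": {"commands": [0, 0, 0.05, 0, 0, 0, -1, 0, 0, 0.1, 0, 0, 0, -1, 0, 0, 0.15, 0, 0, 0, -1, 0, 0, 0.15, 0, 0, 0, -1]}}

```text
t: 6.07
eef_pos: [0.5501, -0.3457, 0.1726]
eef_rot: [[0.339, 0.941, 0.004], [0.941, -0.339, -0.003], [-0.001, 0.005, -1.0]]
contact_force: [3.1, -1.7, 6.5]
finger_gap: 0.0228
finger_force: 31.7
```

```bash
python3 st.py
```

```text
6.0667 F [ 3.1 -1.7  6.5] M [-0.269 -0.617  0.056] gap 0.0228 ff 31.7 p [ 0.5501 -0.3457  0.1726] q [-0.633  0.587  1.433  0.     1.117 -0.287] yaw 1.225
```

Call:
{"fn": "send_rows", "kwargs": {"commands": [0, 0, 0.05, 0, 0, 0, -1, 0, 0, 0.1, 0, 0, 0, -1, 0, 0, 0.15, 0, 0, 0, -1, 0, 0, 0.15, 0, 0, 0, -1]}}

```text
t: 6.4
eef_pos: [0.5505, -0.3459, 0.1727]
eef_rot: [[0.121, 0.993, 0.005], [0.993, -0.121, -0.003], [-0.003, 0.005, -1.0]]
contact_force: [6.0, -3.3, 5.4]
finger_gap: 0.0231
finger_force: 31.6
```

```bash
python3 st.py
```

```text
6.4 F [ 6.  -3.3  5.4] M [-0.526 -1.003 -0.011] gap 0.0231 ff 31.6 p [ 0.5505 -0.3459  0.1727] q [-0.633  0.588  1.432  0.     1.116 -0.512] yaw 1.45
```

Call:
{"fn": "send_rows", "kwargs": {"commands": [0, 0, 0.05, 0, 0, 0, -1, 0, 0, 0.1, 0, 0, 0, -1, 0, 0, 0.15, 0, 0, 0, -1, 0, 0, 0.15, 0, 0, 0, -1]}}

```text
t: 6.73
eef_pos: [0.5509, -0.3459, 0.1726]
eef_rot: [[-0.104, 0.995, 0.006], [0.995, 0.104, -0.004], [-0.004, 0.006, -1.0]]
contact_force: [8.2, -3.5, 4.7]
finger_gap: 0.0229
finger_force: 31.5
```

```bash
python3 st.py
```

```text
6.7333 F [ 8.2 -3.5  4.7] M [-0.529 -1.532  0.052] gap 0.0229 ff 31.5 p [ 0.5509 -0.3459  0.1726] q [-6.330e-01  5.880e-01  1.432e+00  1.000e-03  1.115e+00 -7.370e-01] yaw 1.675
```

Call:
{"fn": "send_rows", "kwargs": {"commands": [0, 0, 0.05, 0, 0, 0, -1, 0, 0, 0.1, 0, 0, 0, -1, 0, 0, 0.15, 0, 0, 0, -1, 0, 0, 0.15, 0, 0, 0, -1]}}

```text
t: 7.07
eef_pos: [0.5507, -0.3449, 0.1725]
eef_rot: [[-0.323, 0.946, 0.005], [0.946, 0.323, -0.001], [-0.003, 0.004, -1.0]]
contact_force: [7.3, 1.5, 5.4]
finger_gap: 0.023
finger_force: 32.3
```

```bash
python3 st.py
```

```text
7.0667 F [7.3 1.5 5.4] M [ 0.457 -1.305  0.026] gap 0.023 ff 32.3 p [ 0.5507 -0.3449  0.1725] q [-0.632  0.588  1.433  0.002  1.116 -0.962] yaw 1.9
```

Call:
{"fn": "send_rows", "kwargs": {"commands": [0, 0, 0.05, 0, 0, 0, -1, 0, 0, 0.1, 0, 0, 0, -1, 0, 0, 0.15, 0, 0, 0, -1, 0, 0, 0.15, 0, 0, 0, -1]}}

```text
t: 7.4
eef_pos: [0.5503, -0.344, 0.1723]
eef_rot: [[-0.526, 0.851, 0.004], [0.851, 0.526, 0.0], [-0.002, 0.003, -1.0]]
contact_force: [5.5, 6.5, 6.4]
finger_gap: 0.0229
finger_force: 32.8
```

```bash
python3 st.py
```

```text
7.4 F [5.5 6.5 6.4] M [ 1.171 -0.985 -0.128] gap 0.0229 ff 32.8 p [ 0.5503 -0.344   0.1723] q [-0.631  0.587  1.434  0.003  1.118 -1.186] yaw 2.125
```

Call:
{"fn": "send_rows", "kwargs": {"commands": [0, 0, 0, 0, 0, 0, -1, 0, 0, 0, 0, 0, 0, -1, 0, 0, 0.05, 0, 0, 0, -1, 0, 0, 0.1, 0, 0, 0, -1, 0, 0, 0.1, 0, 0, 0, -1], "force": 90}}

```text
t: 7.82
eef_pos: [0.5515, -0.3456, 0.1726]
eef_rot: [[-0.647, 0.762, 0.007], [0.762, 0.647, -0.003], [-0.007, 0.004, -1.0]]
contact_force: [11.7, -2.7, 1.0]
finger_gap: 0.0214
finger_force: 89.2
```

```bash
python3 st.py
```

```text
7.8167 F [11.7 -2.7  1. ] M [-0.142 -2.361  0.058] gap 0.0214 ff 89.2 p [ 0.5515 -0.3456  0.1726] q [-0.632  0.588  1.432  0.002  1.114 -1.337] yaw 2.274
```

Call:
{"fn": "send_rows", "kwargs": {"commands": [0, 0, 0.05, 0, 0, 0, -1, 0, 0, 0.1, 0, 0, 0, -1, 0, 0, 0.1, 0, 0, 0, -1]}}

```text
t: 8.07
eef_pos: [0.5506, -0.3443, 0.1724]
eef_rot: [[-0.754, 0.657, 0.005], [0.657, 0.754, -0.0], [-0.004, 0.003, -1.0]]
contact_force: [5.8, 4.3, 6.3]
finger_gap: 0.0213
finger_force: 89.7
```

```bash
python3 st.py
```

```text
8.0667 F [5.8 4.3 6.3] M [ 1.145 -1.197  0.063] gap 0.0213 ff 89.7 p [ 0.5506 -0.3443  0.1724] q [-0.632  0.587  1.433  0.003  1.117 -1.487] yaw 2.425
```

Call:
{"fn": "send_rows", "kwargs": {"commands": [0, 0, 0.05, 0, 0, 0, -1, 0, 0, 0.1, 0, 0, 0, -1]}}

```text
t: 8.23
eef_pos: [0.5499, -0.3437, 0.1723]
eef_rot: [[-0.843, 0.539, 0.003], [0.539, 0.843, 0.001], [-0.001, 0.003, -1.0]]
contact_force: [1.6, 8.8, 9.0]
finger_gap: 0.0216
finger_force: 90.2
```

```bash
python3 st.py; python3 -c "
from h import *
for i in range(3):
  o=monitor.get_obs();print(o['tau'].round(3),o['moment'].round(3),o['qvel'].round(3))
  c=cam('scene')
P=S((.55,-.345,.158),[-.026,0,.163]);u,v=proj(c,P)[0].astype(int);print(u,v)
cv2.imwrite('pics/s3.png',cv2.resize(c['img'][v-40:v+35,u-50:u+50,::-1],(800,600),interpolation=cv2.INTER_CUBIC))"
```

```text
8.2333 F [1.6 8.8 9. ] M [ 1.46  -0.428 -1.405] gap 0.0216 ff 90.2 p [ 0.5499 -0.3437  0.1723] q [-0.631  0.587  1.434  0.003  1.119 -1.635] yaw 2.573
[ -4.182 -57.875 -26.99   -2.404  -0.785   0.631] [ 1.46  -0.428 -1.405] [-0.002  0.     0.001  0.006 -0.006 -0.889]
[ -3.754 -57.519 -26.941  -2.525  -0.886  -0.633] [ 1.552 -0.341 -1.176] [-0.    -0.002  0.001  0.003  0.001  0.161]
[ -4.22  -57.587 -26.912  -2.445  -0.875  -2.2  ] [ 1.537 -0.379 -1.03 ] [ 0.001 -0.001  0.001 -0.002 -0.001  0.077]
279 236
```

View pics/s3.png

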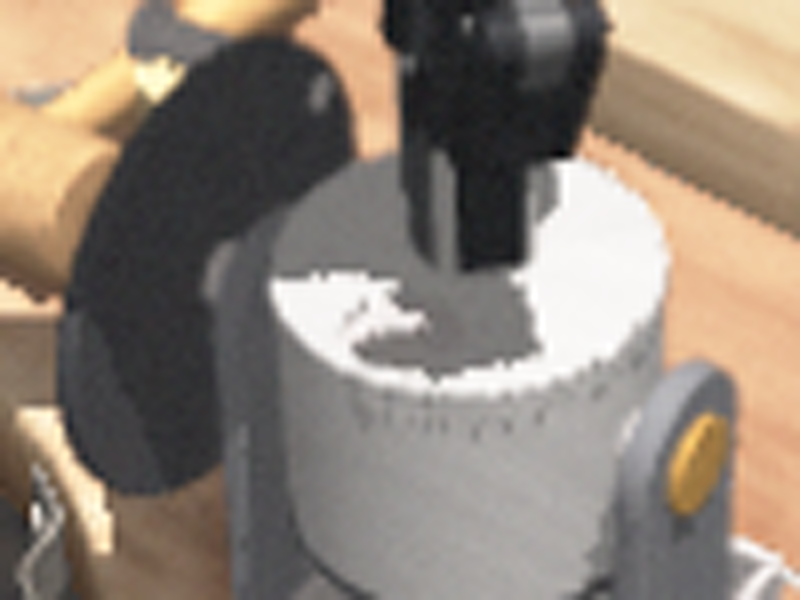

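Call:
{"fn": "send_rows", "kwargs": {"commands": [0, 0, 0, 0, 0, 0, -1, 0, 0, 0, 0, 0, 0, -1, 0, 0, 0, 0, 0, 0, -1]}}

```text
t: 8.63
eef_pos: [0.5499, -0.3437, 0.1723]
eef_rot: [[-0.84, 0.542, 0.003], [0.542, 0.84, 0.001], [-0.002, 0.003, -1.0]]
contact_force: [1.3, 7.8, 10.3]
finger_gap: 0.0216
finger_force: 90.2
```

```bash
python3 st.py; python3 -c "
from h import *
o=monitor.get_obs();print(o['tau'].round(3),o['qvel'].round(3))"
```

```text
8.6333 F [ 1.3  7.8 10.3] M [ 1.526 -0.384 -0.951] gap 0.0216 ff 90.2 p [ 0.5499 -0.3437  0.1723] q [-0.632  0.587  1.434  0.003  1.119 -1.631] yaw 2.569
[ -4.344 -57.632 -26.894  -2.399  -0.869  -0.956] [ 0.002 -0.001 -0.    -0.001  0.     0.001]
```

Call:
{"fn": "send_rows", "kwargs": {"commands": [0, 0, 0.05, 0, 0, 0, -1, 0, 0, 0.1, 0, 0, 0, -1, 0, 0, 0.1, 0, 0, 0, -1, 0, 0, 0.1, 0, 0, 0, -1]}}

```text
t: 8.97
eef_pos: [0.5484, -0.3427, 0.1723]
eef_rot: [[-0.913, 0.408, -0.002], [0.408, 0.913, 0.003], [0.003, 0.003, -1.0]]
contact_force: [-8.0, 14.4, 16.1]
finger_gap: 0.0216
finger_force: 90.7
```

```bash
python3 st.py; python3 -c "
from h import *
o=monitor.get_obs();print(o['tau'].round(3),o['qvel'].round(3))"
```

```text
8.9667 F [-8.  14.4 16.1] M [2.386 1.455 0.109] gap 0.0216 ff 90.7 p [ 0.5484 -0.3427  0.1723] q [-0.631  0.586  1.436  0.002  1.123 -1.783] yaw 2.721
[ -5.262 -54.187 -29.982  -1.495  -3.879  -0.177] [ 0.    -0.     0.     0.     0.001  0.014]
```

Call:
{"fn": "send_rows", "kwargs": {"commands": [0, 0, 0, 0, 0, 0, 0.4, 0, 0, 0, 0, 0, 0, 0.4, 0, 0, 0, 0, 0, 0, 0.4, 0, 0, 0, 0, 0, 0.5, 0.4, 0, 0, 0, 0, 0, 1, 0.4, 0, 0, 0, 0, 0, 1, 0.4]}}

```text
t: 9.47
eef_pos: [0.5509, -0.3465, 0.2586]
eef_rot: [[-0.913, 0.408, 0.009], [0.408, 0.913, -0.007], [-0.011, -0.003, -1.0]]
contact_force: [0.7, -0.8, 1.0]
finger_gap: 0.0596
finger_force: 0.0
```

Call:
{"fn": "send_rows", "kwargs": {"commands": [0, 0, -0.3, 0.35, 1, 0, 0.4, 0, 0, -0.3, 0.35, 1, 0, 0.4, 0, 0, -0.3, 0.35, 1, 0, 0.4, 0, 0, -0.5, 0.35, 1, 0, 0.4, 0, 0, -0.5, 0.35, 1, 0, 0.4, 0, 0, -0.66, 0.35, 1, 0, 0.4, 0, 0, -0.66, 0.35, 1, 0, 0.4, 0, 0, -0.66, 0.35, 1, 0, 0.4]}}

```text
t: 10.13
eef_pos: [0.5768, -0.2649, 0.2504]
eef_rot: [[-0.154, 0.988, 0.0], [0.988, 0.154, -0.0], [-0.0, 0.0, -1.0]]
contact_force: [-0.7, -0.2, -0.2]
finger_gap: 0.0599
finger_force: 0.0
```

```bash
python3 st.py; python3 -c "
from h import *
P=S((.55,-.3455,.158),[-.01,0,.163]);I=[]
for n in('top','scene'):
  c=cam(n)
  u,v=proj(c,P)[0].astype(int)
  I.append(cv2.resize(c['img'][v-30:v+30,u-20:u+20,::-1],(400,600),interpolation=cv2.INTER_CUBIC))
cv2.imwrite('pics/o.png',np.hstack(I))"
```

```text
10.1333 F [-0.7 -0.2 -0.2] M [-0.     0.01  -0.019] gap 0.0599 ff 0.0 p [ 0.5768 -0.2649  0.2504] q [-0.504  0.489  1.395 -0.     1.258 -0.658] yaw 1.725
```

View pics/o.png

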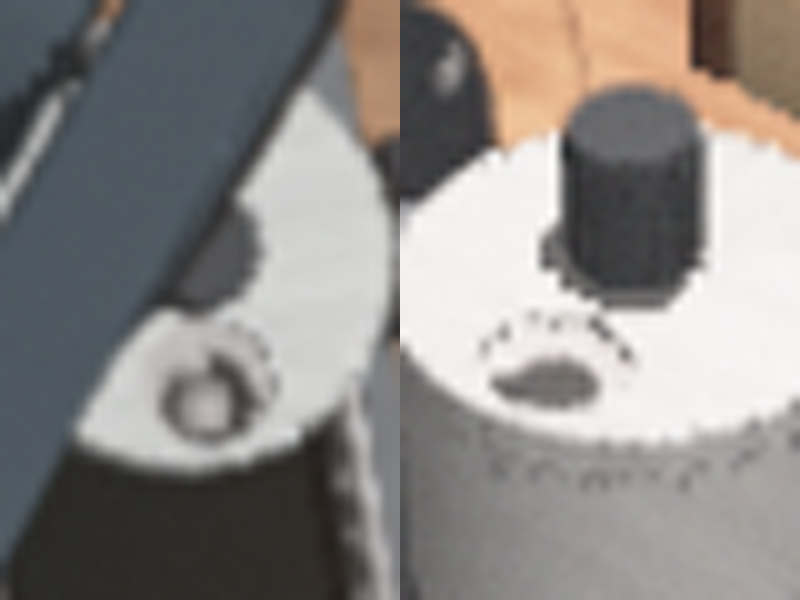

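The small hole is under the opening's front part, with a ball visible in it, at top crop (207,397). It may be slightly to the left (an undershoot), so I'll check its angle.

```bash
python3 -c "
from h import *
t=cam('top');p=(.55,-.3455,.158)
o=proj(t,S(p,[-.01,0,.163]))[0].astype(int)-[20,30]
print(((proj(t,S(p,[[-.026,0,.163],[0,0,.163],[0,0,.198],[0,-.044,.163],[-.044,0,.163]]))-o+.5)*10).round())
for a in(-.4,-.2,0,.2):
  r=.029;print(a,((proj(t,S(p,[[-r*np.cos(a),-r*np.sin(a),.157]]))-o+.5)*10).round())
c=t['img'][o[1]+20:o[1]+48,o[0]+8:o[0]+34,::-1];cv2.imwrite('pics/o2.png',cv2.resize(c,None,fx=20,fy=20,interpolation=cv2.INTER_CUBIC))
"
```

```text
[[218. 383.]
 [199. 262.]
 [216. 249.]
 [402. 231.]
 [232. 467.]]
-0.4 [[164. 396.]]
-0.2 [[191. 400.]]
0 [[218. 398.]]
0.2 [[244. 392.]]
```

View pics/o2.png

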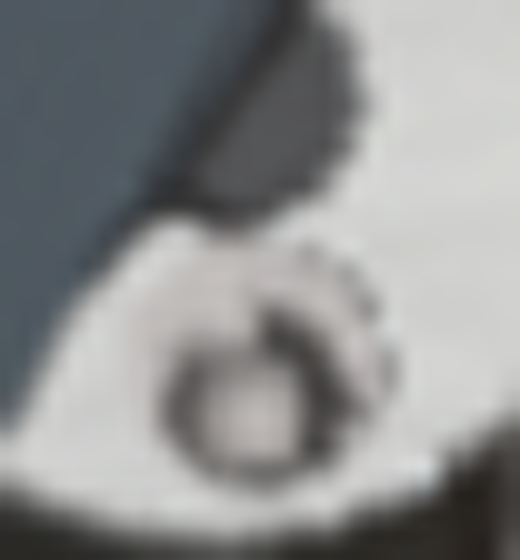

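The hole is fully visible and about -0.05 rad from the front, so the plate is at its stop within tolerance. Next, the crank pin.

Call:
{"fn": "send_rows", "kwargs": {"commands": [-0.08, -0.012, 0, -0.02, 0.2, 0, 0.4, -0.16, -0.025, 0, -0.04, 0.4, -0.18, 0.4, -0.23, -0.037, 0, -0.05, 0.61, -0.36, 0.4, -0.23, -0.037, 0, -0.05, 0.61, -0.36, 0.4, -0.23, -0.037, 0, -0.05, 0.61, -0.36, 0.4]}}

```text
t: 10.7
eef_pos: [0.5726, -0.2142, 0.221]
eef_rot: [[-0.159, 0.986, 0.054], [0.927, 0.167, -0.337], [-0.341, -0.004, -0.94]]
contact_force: [-0.8, -1.8, 0.3]
finger_gap: 0.0599
finger_force: 0.0
```

Call:
{"fn": "send_rows", "kwargs": {"commands": [0, 0, 0, 0.015, -0.095, -0.264, 0.2, 0, 0, 0, 0.031, -0.191, -0.528, 0.0, 0, 0, 0, 0.031, -0.191, -0.528, 0.0]}}

```text
t: 10.95
eef_pos: [0.5741, -0.2327, 0.1765]
eef_rot: [[-0.154, 0.987, 0.05], [0.928, 0.161, -0.336], [-0.339, -0.005, -0.941]]
contact_force: [-1.0, 0.3, -1.4]
finger_gap: 0.0431
finger_force: 0.0
```

```bash
python3 st.py
```

```text
10.95 F [-1.   0.3 -1.4] M [0.217 0.055 0.019] gap 0.0431 ff 0.0 p [ 0.5741 -0.2327  0.1765] q [-0.331  0.482  1.642 -0.397  0.893 -0.262] yaw 1.735
```

Call:
{"fn": "send_rows", "kwargs": {"commands": [0, 0, 0, 0.02, -0.095, -0.264, 0.0, 0, 0, 0, 0.035, -0.185, -0.528, 0.0, 0, 0, 0, 0.035, -0.185, -0.528, 0.0]}}

```text
t: 11.2
eef_pos: [0.5769, -0.2472, 0.1349]
eef_rot: [[-0.153, 0.987, 0.05], [0.928, 0.16, -0.336], [-0.34, -0.005, -0.94]]
contact_force: [-0.8, -0.5, -0.6]
finger_gap: 0.0426
finger_force: 0.0
```

Call:
{"fn": "send_rows", "kwargs": {"commands": [0, 0, 0, 0, 0, 0, -1, 0, 0, 0, 0, 0, 0, -1, 0, 0, 0, 0, 0, 0, -1, 0, 0, 0, 0, 0, 0, -1, 0, 0, 0, 0, 0, 0, -1], "force": 40}}

```text
t: 11.62
eef_pos: [0.579, -0.2462, 0.1392]
eef_rot: [[-0.151, 0.987, 0.057], [0.927, 0.162, -0.339], [-0.344, 0.002, -0.939]]
contact_force: [-0.7, -0.1, 7.3]
finger_gap: 0.0109
finger_force: 39.3
```

```bash
python3 st.py; python3 -c "
from h import *
c=cam('scene');cv2.imwrite('pics/s4.png',cv2.resize(c['img'][160:310,190:390,::-1],(800,600),interpolation=cv2.INTER_CUBIC))"
```

```text
11.6167 F [-0.7 -0.1  7.3] M [-0.168  0.051 -0.064] gap 0.0109 ff 39.3 p [ 0.579  -0.2462  0.1392] q [-0.35   0.542  1.651 -0.423  0.816 -0.24 ] yaw 1.733
```

View pics/s4.png

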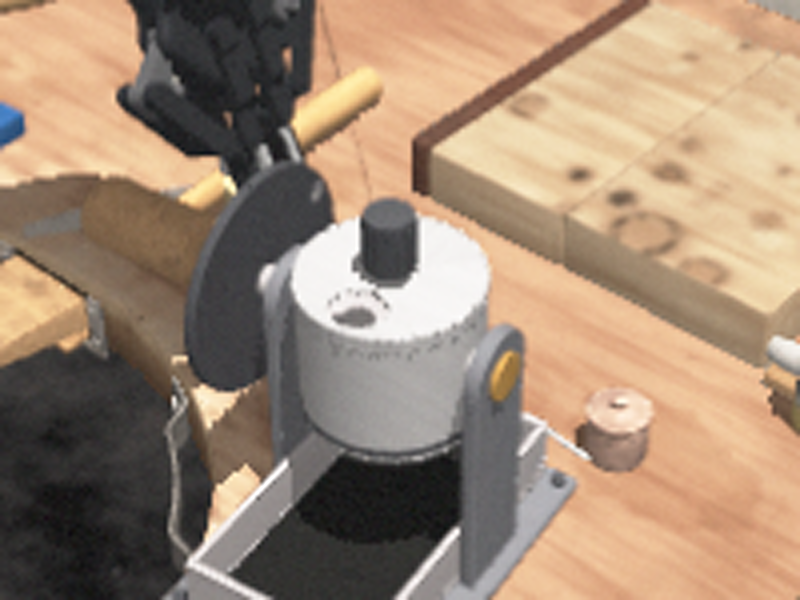

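Pin gripped (gap 11 mm). Computing the arc rows.

```bash
python3 -c "
import numpy as np
def f(t):
    a=t-1.047;x=-.05*np.sin(a);return np.array([.9875*x,.157*x,.05*np.cos(a)])
def rows(ts,t0):
    print([float(v) for t in ts for v in [0,0,0,*((f(t)-f(t0))/.08).round(3),-1]])
rows(np.arange(1,13)*.115,0)
rows(1.38+np.arange(1,13)*.112,1.38)
print(1.38+12*.112)
b=1.38+12*.112
rows(b-np.arange(1,13)*.115,b)
rows(np.r_[b-1.38-np.arange(1,11)*.134,-.02,-.02],b-1.38)
"
```

```text
[0.0, 0.0, 0.0, -0.039, -0.006, 0.06, -1.0, 0.0, 0.0, 0.0, -0.084, -0.013, 0.115, -1.0, 0.0, 0.0, 0.0, -0.136, -0.022, 0.165, -1.0, 0.0, 0.0, 0.0, -0.193, -0.031, 0.208, -1.0, 0.0, 0.0, 0.0, -0.254, -0.04, 0.244, -1.0, 0.0, 0.0, 0.0, -0.319, -0.051, 0.273, -1.0, 0.0, 0.0, 0.0, -0.387, -0.061, 0.294, -1.0, 0.0, 0.0, 0.0, -0.456, -0.073, 0.307, -1.0, 0.0, 0.0, 0.0, -0.527, -0.084, 0.312, -1.0, 0.0, 0.0, 0.0, -0.598, -0.095, 0.309, -1.0, 0.0, 0.0, 0.0, -0.668, -0.106, 0.298, -1.0, 0.0, 0.0, 0.0, -0.736, -0.117, 0.278, -1.0]
[0.0, 0.0, 0.0, -0.064, -0.01, -0.027, -1.0, 0.0, 0.0, 0.0, -0.125, -0.02, -0.06, -1.0, 0.0, 0.0, 0.0, -0.181, -0.029, -0.1, -1.0, 0.0, 0.0, 0.0, -0.233, -0.037, -0.147, -1.0, 0.0, 0.0, 0.0, -0.279, -0.044, -0.199, -1.0, 0.0, 0.0, 0.0, -0.319, -0.051, -0.256, -1.0, 0.0, 0.0, 0.0, -0.353, -0.056, -0.317, -1.0, 0.0, 0.0, 0.0, -0.38, -0.06, -0.381, -1.0, 0.0, 0.0, 0.0, -0.399, -0.063, -0.448, -1.0, 0.0, 0.0, 0.0, -0.411, -0.065, -0.517, -1.0, 0.0, 0.0, 0.0, -0.415, -0.066, -0.587, -1.0, 0.0, 0.0, 0.0, -0.412, -0.065, -0.657, -1.0]
2.724
[0.0, 0.0, 0.0, -0.003, -0.001, 0
[... 277 characters left out ...]
.19, 0.03, 0.521, -1.0, 0.0, 0.0, 0.0, 0.244, 0.039, 0.567, -1.0, 0.0, 0.0, 0.0, 0.303, 0.048, 0.606, -1.0, 0.0, 0.0, 0.0, 0.367, 0.058, 0.639, -1.0, 0.0, 0.0, 0.0, 0.433, 0.069, 0.664, -1.0]
[0.0, 0.0, 0.0, 0.08, 0.013, 0.019, -1.0, 0.0, 0.0, 0.0, 0.163, 0.026, 0.027, -1.0, 0.0, 0.0, 0.0, 0.245, 0.039, 0.024, -1.0, 0.0, 0.0, 0.0, 0.327, 0.052, 0.01, -1.0, 0.0, 0.0, 0.0, 0.406, 0.064, -0.016, -1.0, 0.0, 0.0, 0.0, 0.48, 0.076, -0.051, -1.0, 0.0, 0.0, 0.0, 0.55, 0.087, -0.097, -1.0, 0.0, 0.0, 0.0, 0.612, 0.097, -0.151, -1.0, 0.0, 0.0, 0.0, 0.668, 0.106, -0.214, -1.0, 0.0, 0.0, 0.0, 0.714, 0.113, -0.283, -1.0, 0.0, 0.0, 0.0, 0.721, 0.115, -0.296, -1.0, 0.0, 0.0, 0.0, 0.721, 0.115, -0.296, -1.0]
```

Call:
{"fn": "send_rows", "kwargs": {"commands": [0, 0, 0, -0.039, -0.006, 0.06, -1, 0, 0, 0, -0.084, -0.013, 0.115, -1, 0, 0, 0, -0.136, -0.022, 0.165, -1, 0, 0, 0, -0.193, -0.031, 0.208, -1, 0, 0, 0, -0.254, -0.04, 0.244, -1, 0, 0, 0, -0.319, -0.051, 0.273, -1, 0, 0, 0, -0.387, -0.061, 0.294, -1, 0, 0, 0, -0.456, -0.073, 0.307, -1, 0, 0, 0, -0.527, -0.084, 0.312, -1, 0, 0, 0, -0.598, -0.095, 0.309, -1, 0, 0, 0, -0.668, -0.106, 0.298, -1, 0, 0, 0, -0.736, -0.117, 0.278, -1]}}

```text
t: 12.67
eef_pos: [0.5227, -0.2557, 0.1631]
eef_rot: [[-0.15, 0.987, 0.065], [0.926, 0.164, -0.341], [-0.347, 0.009, -0.938]]
contact_force: [10.2, 2.1, 3.7]
finger_gap: 0.0103
finger_force: 42.1
```

```bash
python3 st.py
```

```text
12.6667 F [10.2  2.1  3.7] M [ 0.51  -1.69   0.576] gap 0.0103 ff 42.1 p [ 0.5227 -0.2557  0.1631] q [-0.404  0.424  1.778 -0.421  0.782 -0.289] yaw 1.732
```

Call:
{"fn": "send_rows", "kwargs": {"commands": [0, 0, 0, -0.064, -0.01, -0.027, -1, 0, 0, 0, -0.125, -0.02, -0.06, -1, 0, 0, 0, -0.181, -0.029, -0.1, -1, 0, 0, 0, -0.233, -0.037, -0.147, -1, 0, 0, 0, -0.279, -0.044, -0.199, -1, 0, 0, 0, -0.319, -0.051, -0.256, -1, 0, 0, 0, -0.353, -0.056, -0.317, -1, 0, 0, 0, -0.38, -0.06, -0.381, -1, 0, 0, 0, -0.399, -0.063, -0.448, -1, 0, 0, 0, -0.411, -0.065, -0.517, -1, 0, 0, 0, -0.415, -0.066, -0.587, -1, 0, 0, 0, -0.412, -0.065, -0.657, -1]}}

```text
t: 13.67
eef_pos: [0.4875, -0.2613, 0.109]
eef_rot: [[-0.151, 0.987, 0.058], [0.926, 0.162, -0.34], [-0.345, 0.002, -0.939]]
contact_force: [-5.6, -2.4, 10.3]
finger_gap: 0.0107
finger_force: 50.8
```

Call:
{"fn": "send_rows", "kwargs": {"commands": [0, 0, 0, 0, 0, 0, -1, 0, 0, 0, 0, 0, 0, -1, 0, 0, 0, 0, 0, 0, -1, 0, 0, 0, 0, 0, 0, -1, 0, 0, 0, 0, 0, 0, -1, 0, 0, 0, 0, 0, 0, -1, 0, 0, 0, 0, 0, 0, -1, 0, 0, 0, 0, 0, 0, -1, 0, 0, 0, 0, 0, 0, -1, 0, 0, 0, 0, 0, 0, -1, 0, 0, 0, 0, 0, 0, -1, 0, 0, 0, 0, 0, 0, -1]}}

```text
t: 14.67
eef_pos: [0.4874, -0.2613, 0.1081]
eef_rot: [[-0.152, 0.987, 0.057], [0.927, 0.162, -0.339], [-0.344, 0.002, -0.939]]
contact_force: [3.7, -6.1, -2.7]
finger_gap: 0.0106
finger_force: 49.6
```

```bash
python3 st.py; python3 -c "
from h import *
c=cam('scene');cv2.imwrite('pics/s5.png',cv2.resize(c['img'][180:350,190:416,::-1],(798,600),interpolation=cv2.INTER_CUBIC))"
```

```text
14.6667 F [ 3.7 -6.1 -2.7] M [-0.608 -0.643  0.162] gap 0.0106 ff 49.6 p [ 0.4874 -0.2613  0.1081] q [-0.441  0.465  1.888 -0.492  0.641 -0.227] yaw 1.733
```

View pics/s5.png

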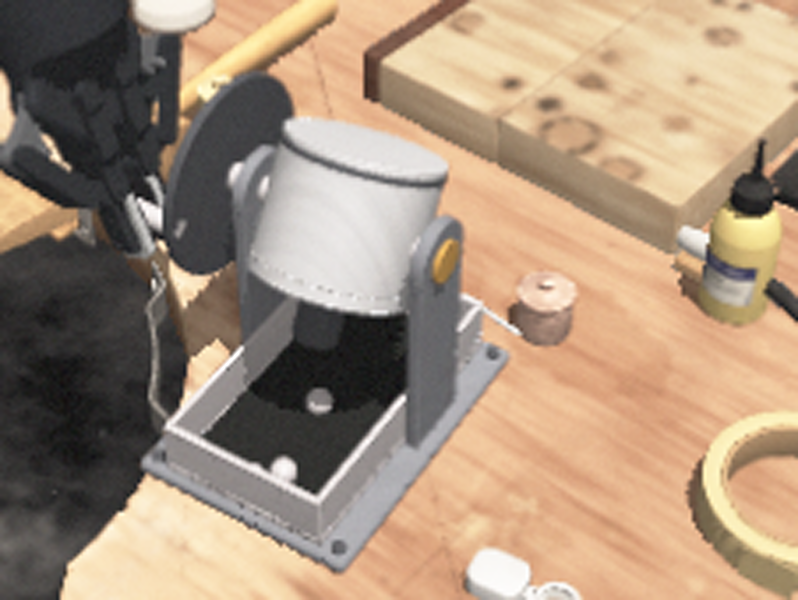

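The drum is tipped well over. Balls show in the tray at (318,400) and (285,468), with possibly a third behind the front wall at (258,465). Counting them numerically.

```bash
cat > cnt.py <<'E'
from h import *
p=(.55,-.3455,.158)
for n in('scene','top'):
    c=cam(n); P,u,v=cloud(c)
    d=P[:,:2]-p[:2]; x=d@[.9875,.157]; y=d@[-.157,.9875]; z=P[:,2]
    m=np.zeros(c['depth'].shape,np.uint8)
    k=(x>-.105)&(x<.08)&(abs(y)<.043)&(z>.0)&(z<.036)&(c['img'][v,u].mean(1)>70)
    m[v[k],u[k]]=1
    N,_,st,ce=cv2.connectedComponentsWithStats(m)
    X=np.zeros(m.shape+(3,));X[v,u]=np.c_[x,y,z]
    L=_
    for i in range(1,N):
        if st[i,4]>=3: print(n,st[i].tolist(),np.median(X[L==i],0).round(3),c['img'][L==i].mean(0).round())
E
python3 cnt.py
```

```text
scene [303, 267, 3, 3, 5] [0.063 0.    0.014] [101.  99.  99.]
scene [320, 266, 4, 6, 12] [ 0.066 -0.036  0.032] [155. 149. 148.]
scene [288, 268, 12, 2, 12] [0.05  0.019 0.014] [113. 112. 111.]
scene [277, 290, 7, 8, 45] [-0.03   0.     0.023] [132. 127. 125.]
scene [280, 291, 24, 28, 39] [-0.037 -0.03   0.013] [134. 128. 127.]
scene [239, 304, 40, 30, 400] [-0.103 -0.001  0.021] [149. 143. 143.]
scene [248, 304, 26, 13, 77] [-0.079 -0.005  0.018] [181. 175. 173.]
top [313, 200, 3, 2, 5] [ 0.077 -0.04   0.002] [149. 119.  96.]
top [290, 203, 7, 2, 9] [0.078 0.014 0.001] [143. 112.  91.]
top [283, 207, 9, 3, 12] [0.066 0.029 0.025] [84. 80. 78.]
top [286, 216, 1, 5, 5] [0.042 0.038 0.013] [82. 80. 78.]
top [315, 251, 3, 2, 3] [-0.053 -0.023  0.012] [88. 87. 84.]
top [302, 253, 3, 1, 3] [-0.051  0.01   0.016] [80. 79. 77.]
top [309, 253, 4, 1, 4] [-0.054 -0.009  0.014] [94. 93. 91.]
top [305, 261, 11, 12, 72] [-0.087 -0.003  0.024] [123. 120. 118.]
top [324, 269, 4, 1, 4] [-0.098 -0.039  0.02 ] [90. 86. 84.]
top [318, 270, 4, 1, 4] [-0.098 -0.024  0.022] [90. 86. 84.]
top [299, 273, 4, 1, 4] [-0.098  0.024  0.02 ] [86. 83. 82.]
top [293, 274, 4, 1, 4] [-0.098  0.039  0.021] [87. 85. 84.]
```

```bash
python3 -c "
from h import *
c=cam('top');g=c['img'].mean(2).astype(int)[256:278,292:328]
for r in g: print(' '.join('%3d'%k for k in r))
"
```

```text
40  43  41  41  42  41  41  41  43  42  43  42  43  42  42  42  42  44  42  43  43  44  44  43  44  44  42  43  44  42  35  37  61  83 118 167
 40  41  42  41  42  41  43  43  41  42  43  43  41  42  43  43  42  43  44  43  43  44  43  44  44  44  42  43  44  41  36  36  48  66  99 155
 40  41  41  41  42  43  41  42  43  42  42  42  43  43  43  43  43  43  43  43  42  43  43  43  43  44  43  44  44  43  41  35  44  61  81 140
 41  41  40  41  41  42  42  42  42  44  42  42  43  43  43  43  43  43  43  41  42  43  42  42  45  43  42  45  44  43  40  38  45  61  73 127
 40  42  41  41  41  42  43  42  43  42  42  41  44  42  43  42  43  39  38  48  60  64  54  43  42  42  44  43  44  43  42  36  42  68  88 127
 40  40  41  41  42  42  41  41  42  43  42  42  43  42  43  42  40  37  60  98 121 130 114  71  44  42  43  43  44  43  41  36  42  82 107 126
 38  41  41  43  40  42  41  41  41  43  43  41  43  42  44  42  40  47  85 128 149 159 154 122  54  41  44  44  44  44  41  35  37  60  83 119
 38  40  41  41  42  41  42  42  42  42  42  42  42  43  43  43  40  55 101 140 163 176 169 1
[... 1366 characters left out ...]
  53  57  76  89  86  84  90 114 151 180 182 183 184 192 196 191 168 142 117 117 124 125 117 115 122 117 117 133 145 150 150
 80  75  89  86  90 100 124 163 188 187 185 183 189 185 167 148 129 113 116 126 127 119 117 113 115 123 131 147 153 153 153 153 155 157 155 152
128 164 189 185 187 187 189 195 179 150 133 126 125 122 117 108 106 114 116 134 150 152 152 153 153 152 153 157 157 156 155 155 155 153 151 149
190 193 176 142 118 116 123 126 122 117 115 117 117 135 149 150 150 151 150 152 152 152 152 152 151 149 149 152 153 152 152 153 152 152 150 148
125 127 118 103 102 118 118 136 152 151 152 155 157 158 157 157 157 158 158 158 156 156 157 156 154 152 152 153 151 150 149 147 145 143 141 138
```

Three balls are in the tray: two at the front wall, and one at stand x = -0.03. Cranking back.

Call:
{"fn": "send_rows", "kwargs": {"commands": [0, 0, 0, -0.003, -0.001, 0.072, -1, 0, 0, 0, 0.001, 0, 0.143, -1, 0, 0, 0, 0.014, 0.002, 0.214, -1, 0, 0, 0, 0.035, 0.006, 0.283, -1, 0, 0, 0, 0.063, 0.01, 0.349, -1, 0, 0, 0, 0.099, 0.016, 0.411, -1, 0, 0, 0, 0.141, 0.022, 0.468, -1, 0, 0, 0, 0.19, 0.03, 0.521, -1, 0, 0, 0, 0.244, 0.039, 0.567, -1, 0, 0, 0, 0.303, 0.048, 0.606, -1, 0, 0, 0, 0.367, 0.058, 0.639, -1, 0, 0, 0, 0.433, 0.069, 0.664, -1]}}

```text
t: 15.87
eef_pos: [0.5183, -0.2563, 0.1612]
eef_rot: [[-0.152, 0.987, 0.048], [0.927, 0.159, -0.34], [-0.343, -0.008, -0.939]]
contact_force: [-22.7, -5.5, 21.0]
finger_gap: 0.0105
finger_force: 44.6
```

Call:
{"fn": "send_rows", "kwargs": {"commands": [0, 0, 0, 0.08, 0.013, 0.019, -1, 0, 0, 0, 0.163, 0.026, 0.027, -1, 0, 0, 0, 0.245, 0.039, 0.024, -1, 0, 0, 0, 0.327, 0.052, 0.01, -1, 0, 0, 0, 0.406, 0.064, -0.016, -1, 0, 0, 0, 0.48, 0.076, -0.051, -1, 0, 0, 0, 0.55, 0.087, -0.097, -1, 0, 0, 0, 0.612, 0.097, -0.151, -1, 0, 0, 0, 0.668, 0.106, -0.214, -1, 0, 0, 0, 0.714, 0.113, -0.283, -1, 0, 0, 0, 0.725, 0.115, -0.296, -1, 0, 0, 0, 0.73, 0.116, -0.31, -1]}}

```text
t: 16.87
eef_pos: [0.5783, -0.2463, 0.1361]
eef_rot: [[-0.152, 0.987, 0.052], [0.927, 0.161, -0.339], [-0.343, -0.004, -0.939]]
contact_force: [-7.9, -0.9, 10.2]
finger_gap: 0.0103
finger_force: 50.1
```

Call:
{"fn": "send_rows", "kwargs": {"commands": [0, 0, 0, 0.01, 0, -0.03, -1, 0, 0, 0, 0.01, 0, -0.03, -1, 0, 0, 0, 0.01, 0, -0.03, -1]}}

```text
t: 17.12
eef_pos: [0.5794, -0.2461, 0.134]
eef_rot: [[-0.152, 0.987, 0.053], [0.927, 0.161, -0.339], [-0.343, -0.002, -0.939]]
contact_force: [-7.0, -0.9, 6.7]
finger_gap: 0.0104
finger_force: 50.2
```

```bash
python3 st.py; python3 cnt.py | grep -v top
```

```text
17.1167 F [-7.  -0.9  6.7] M [-0.391  1.047 -0.411] gap 0.0104 ff 50.2 p [ 0.5794 -0.2461  0.134 ] q [-0.349  0.551  1.65  -0.426  0.812 -0.235] yaw 1.733
scene [320, 267, 3, 5, 10] [ 0.065 -0.036  0.032] [152. 146. 146.]
scene [282, 275, 3, 1, 3] [0.023 0.028 0.014] [81. 79. 79.]
scene [276, 290, 8, 8, 48] [-0.03   0.001  0.024] [162. 156. 155.]
scene [283, 292, 20, 24, 35] [-0.034 -0.029  0.013] [138. 132. 131.]
scene [239, 305, 40, 30, 397] [-0.103 -0.003  0.02 ] [147. 141. 141.]
scene [248, 304, 26, 13, 76] [-0.079 -0.005  0.02 ] [180. 174. 173.]
```

Call:
{"fn": "send_rows", "kwargs": {"commands": [0, 0, 0, 0.05, 0.008, -0.05, -1, 0, 0, 0, 0.06, 0.01, -0.09, -1, 0, 0, 0, 0.06, 0.01, -0.09, -1, 0, 0, 0, 0.06, 0.01, -0.09, -1]}}

```text
t: 17.55
eef_pos: [0.5797, -0.2468, 0.1311]
eef_rot: [[-0.151, 0.988, 0.043], [0.926, 0.156, -0.343], [-0.345, -0.012, -0.938]]
contact_force: [-56.0, 7.8, 67.1]
finger_gap: 0.0106
finger_force: 59.9
```

```bash
cat > tilt.py <<'E'
from h import *
def fit(c):
    P,u,v=cloud(c); d=P[:,:2]-[.55,-.3455]; x=d@[.9875,.157]; y=d@[-.157,.9875]
    r=np.hypot(x,y); k=(r<.042)&(r>.022)&(abs(P[:,2]-.163)<.02)&~((x<0)&(abs(y)<.018))
    for _ in range(3):
        A=np.c_[x[k],y[k],np.ones(k.sum())]; s=np.linalg.lstsq(A,P[k,2],rcond=None)[0]
        k=k&(abs(P[:,2]-np.c_[x,y,np.ones(len(x))]@s)<.004)
    return s.round(4),k.sum()
print('start',fit(np.load('scene.npy',allow_pickle=True).item()),'now',fit(cam('scene')))
E
python3 tilt.py; python3 st.py
```

```text
start (array([0.0164, 0.0108, 0.1636]), np.int64(438)) now (array([0.0175, 0.0116, 0.1636]), np.int64(467))
17.6 F [-56.9   7.3  65. ] M [-2.19   7.785 -2.749] gap 0.0102 ff 59.9 p [ 0.5797 -0.2467  0.1311] q [-0.347  0.56   1.644 -0.434  0.821 -0.226] yaw 1.732
```

Upright: the plate slope matches the start, and the push is against the stop. Easing off, releasing and backing away along the tool axis.

Call:
{"fn": "send_rows", "kwargs": {"commands": [0, 0, 0, -0.05, -0.008, 0.07, -1, 0, 0, 0, -0.055, -0.009, 0.08, -1, 0, 0, 0, -0.055, -0.009, 0.08, -1]}}

```text
t: 17.85
eef_pos: [0.5787, -0.2467, 0.133]
eef_rot: [[-0.152, 0.987, 0.051], [0.927, 0.16, -0.339], [-0.343, -0.004, -0.939]]
contact_force: [-9.5, -8.0, 2.9]
finger_gap: 0.0106
finger_force: 52.6
```

Call:
{"fn": "send_rows", "kwargs": {"commands": [0, 0, 0, 0, 0, 0, -0.4, 0, 0, 0, 0, 0, 0, 0, 0, 0, 0, 0, 0, 0, 0, 0, 0, 0, 0, 0, 0, 0]}}

```text
t: 18.18
eef_pos: [0.5807, -0.2455, 0.1323]
eef_rot: [[-0.152, 0.987, 0.055], [0.927, 0.162, -0.338], [-0.342, -0.0, -0.94]]
contact_force: [-0.7, -0.1, 0.2]
finger_gap: 0.0424
finger_force: 0.0
```

```bash
python3 tilt.py; python3 st.py
```

```text
start (array([0.0164, 0.0108, 0.1636]), np.int64(438)) now (array([0.044 , 0.0069, 0.1637]), np.int64(519))
18.2333 F [ 0.5 -0.4 -0.4] M [0.178 0.028 0.012] gap 0.0429 ff 0.0 p [ 0.5807 -0.2455  0.1322] q [-0.348  0.555  1.649 -0.426  0.809 -0.234] yaw 1.733
```

Tilt is about 0.03 rad, well within 0.12. Retreating.

Call:
{"fn": "send_rows", "kwargs": {"commands": [0, 0, 0, -0.015, 0.095, 0.27, 0, 0, 0, 0, -0.03, 0.19, 0.53, 0, 0, 0, 0, -0.045, 0.285, 0.8, 0, 0, 0, 0, -0.055, 0.36, 1, 0, 0, 0, 0, -0.055, 0.36, 1, 0]}}

```text
t: 18.65
eef_pos: [0.5775, -0.2163, 0.2157]
eef_rot: [[-0.151, 0.987, 0.06], [0.927, 0.162, -0.339], [-0.345, 0.004, -0.939]]
contact_force: [0.3, -0.5, 0.7]
finger_gap: 0.0429
finger_force: 0.0
```

Call:
{"fn": "send_rows", "kwargs": {"commands": [0, 0, 0, -0.2, 0.8, 0.8, 0, 0, 0, 0, -0.2, 0.8, 0.8, 0, 0, 0, 0, -0.2, 0.8, 0.8, 0, 0, 0, 0, -0.2, 0.8, 0.8, 0, 0, 0, 0, -0.2, 0.8, 0.8, 0, 0, 0, 0, -0.2, 0.8, 0.8, 0]}}

```text
t: 19.15
eef_pos: [0.5597, -0.1536, 0.2743]
eef_rot: [[-0.152, 0.987, 0.052], [0.927, 0.161, -0.338], [-0.342, -0.003, -0.94]]
contact_force: [-0.3, -0.1, 0.1]
finger_gap: 0.0426
finger_force: 0.0
```

```bash
python3 tilt.py; python3 st.py; python3 cnt.py; python3 - <<'E'
from h import *
t=np.load('top.npy',allow_pickle=True).item();c=cam('top')
for n,p in dict(pot0=[453,260],pot1=[295,252],loupe=[515,352]).items(): print(n,world(t,[np.array(p)/1.4]).round(3),world(c,[np.array(p)/1.4]).round(3))
E
```

```text
start (array([0.0164, 0.0108, 0.1636]), np.int64(438)) now (array([0.0395, 0.0062, 0.1637]), np.int64(503))
19.2 F [0.2 0.6 0.7] M [0.151 0.017 0.022] gap 0.0429 ff 0.0 p [ 0.5597 -0.1537  0.2742] q [-0.202  0.324  1.62  -0.368  1.101 -0.211] yaw 1.733
scene [320, 267, 4, 5, 11] [ 0.066 -0.036  0.032] [151. 144. 143.]
scene [276, 290, 8, 8, 49] [-0.029  0.001  0.024] [163. 157. 156.]
scene [280, 292, 23, 27, 37] [-0.035 -0.03   0.013] [130. 126. 123.]
scene [239, 304, 40, 31, 403] [-0.103 -0.002  0.02 ] [142. 137. 136.]
scene [248, 304, 26, 13, 76] [-0.079 -0.005  0.02 ] [176. 170. 168.]
top [304, 200, 12, 3, 17] [ 0.078 -0.028  0.002] [163. 127. 101.]
top [287, 203, 9, 3, 10] [0.077 0.018 0.002] [158. 124. 100.]
top [298, 202, 3, 2, 4] [ 0.078 -0.003  0.002] [171. 134. 107.]
top [283, 203, 35, 7, 76] [ 0.066 -0.001  0.015] [107. 104. 101.]
top [283, 204, 2, 2, 3] [0.078 0.037 0.001] [169. 131. 102.]
top [291, 210, 6, 6, 6] [0.053 0.017 0.014] [104. 103. 101.]
top [301, 244, 22, 6, 27] [-0.042 -0.015  0.013] [107. 106. 103.]
top [305, 261, 11, 12, 73] [-0.087 -0.003  0.024] [129. 126. 124.]
top [324, 269, 4, 1, 4] [-0.098 -0.039  0.017] [94. 91. 89.]
top [318, 270, 4, 1, 4] [-0.098 -0.024  0.019] [94. 91. 88.]
top [299, 273, 5, 1, 5] [-0.098  0.023  0.026] [92. 89. 88.]
top [293, 274, 4, 1, 4] [-0.098  0.039  0.021] [92. 89. 88.]
pot0 [[ 0.665 -0.394  0.037]] [[ 0.665 -0.394  0.039]]
pot1 [[ 0.677 -0.112  0.038]] [[ 0.677 -0.112  0.039]]
loupe [[ 0.503 -0.51   0.007]] [[ 0.503 -0.508  0.013]]
```

```bash
python3 -c "
from h import *
print(order.hand_in())"
```

```text
the job is handed in; nothing more can be done
None
```

I handed the job in at about 19 s: the three small balls are in the tray, the drum is back upright (about 0.03 rad), the robot is clear of everything, and the two pots and the loupe haven't moved. I didn't re-check the tweezers, and the large ball can't be seen inside the drum, though only three balls came out.

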